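Show the grinder's burr to the close-up camera

TASK

We want the hand grinder's burr on the workshop's screen. First slide the steel dish along the table, without lifting it, until it is centred in the orange ring in front of the small camera, to catch crumbs; then lift the burr core out of the wooden grinder and hold it up over the dish at the camera's focus, its middle 18 cm straight out of the lens and its toothed bottom end pointing straight at the lens. Finish there, still holding it steady in the air: do not drop it, do not touch the camera, and leave everything else on the table where it is.

Things in the scene. Friction and masses are not known exactly. Their poses are not given: they have to be found in the camera images.
- burr_center (a point): Centre of the loose burr core, half-way up it on its axis. Dark steel, round, 80 mm long, 0.09 to 0.14 kg, upright in the steel socket on top of the wooden grinder. z runs from its toothed bottom end (-40 mm) to its plain head. The round head to grip is 22 mm across, from +12 to +40 mm, with a brass band near the top. Its turn about its own axis does not matter.
- socket (a point): Centre of the inner floor of the socket on the wooden grinder, 95 mm above the table, where the burr core stands. A steel cup open upwards, 42 mm wide inside, 54 mm outside, rim 27 mm above this point: the burr core stands 27 mm deep in it, loosely, 53 mm stick out. Grinder fixed, 140 x 140 mm, wood up to 90 mm above the table; z up, -x is its drawer face.
- dish: Loose round catch dish of bare steel, open upwards, flat bottom, 120 mm across outside, 112 mm inside, 24 mm tall, floor 5 mm thick, walls 4 mm; 0.15 to 0.31 kg. Origin at the centre of its underside, z up.
- ring_center (a point): Centre of the orange ring (138 mm across outside, 124 inside, small orange cross in the middle) on the thin black mat (160 x 200 mm) before the camera. Mat under 2 mm thick, things slide over it as over the table. z up; +x points to the camera's foot, a grey disc 90 mm across, 16 mm tall, centred 165 mm along +x.
- lens (a point): Middle of the lens glass, upper end of the small white close-up camera (fixed, a tube 38 mm across, 56 mm long, on a short bent neck). 103 mm from the ring centre along the ring's +x, 113 mm above the table. z axis: the line of sight, out of the lens, up and back over the ring, 35 degrees from the vertical.
- view (a point): The camera's focus, a point in the air: 180 mm out of the lens on its line of sight, straight above the ring centre, 260 mm above the table. z axis: the line of sight, away from the lens (up, leaning 35 degrees from the vertical to the ring's -x side). The burr core's centre goes here, with its z axis along this z axis.
- mug: Bystander, loose: blue mug with a handle, 80 mm across, 92 mm tall. Origin at the centre of its underside.
- jar: Bystander, loose: amber glass jar of beans with a black lid, 76 mm across, 110 mm tall. Origin at the centre of its underside.
- cup: Bystander, loose: white cup without handle, 72 mm across, 75 mm tall. Origin at the centre of its underside.
- phone: Bystander, loose: white phone lying flat, 147 x 72 x 8 mm. Origin at the centre of its underside.
- brush: Bystander, loose: cleaning brush lying flat, 170 mm long. Origin at the centre of its underside.
- spoon: Bystander, loose: spoon lying flat, 150 mm long. Origin at the centre of its underside.
- crank: Bystander, loose: the grinder's steel crank with a wooden knob, lying flat, 150 mm long, 55 mm tall at the knob. Origin at the centre of its underside.
- station: The fixed camera with its foot, mat and ring as one piece; origin at the ring's centre, z up, +x towards the camera's foot.
- burr: The burr core again, origin at the centre of its toothed flat bottom face, z along it towards the head. 34 mm across at the bottom, narrowing to 24 mm at 34 mm up, neck 16 mm across up to 52 mm, head 22 mm across up to 80 mm.
Things that resemble listed ones, but are neither listed nor needed, are in the scene too. What is shaped like the dish but pink is not meant.

How it is judged (in metres and radians):
On the way, in this order (a step that is already met when the one before it is completed fails the run):
1. the dish has been slid into the orange ring and lies still there, the burr core still in its socket (horizontal distance between dish and ring_center below 0.02 m and linear speed of dish below 0.02 m/s and z of burr_center in the frame of socket below 0.055 m), for 0.3 s.
2. the burr core is lifted clear of the socket in the fingers, the dish still in the ring (z of burr_center in the frame of socket above 0.075 m and contact force between burr and the fingers above 0.5 N and horizontal distance between dish and ring_center below 0.02 m), for 0.2 s.
At the end, for the whole second after the job is handed in: Burr core held still in the air by the fingers, touching neither camera nor dish: centre within 25 mm of the focus, axis within 0.2 rad of the line of sight, toothed end to the lens. Dish still on the table, its centre within 20 mm of the ring centre (distance between burr_center and view below 0.025 m and angle between the z axis of burr_center and the z axis of view, either way round below 0.2 rad and angle between burr_center's own z axis and vertical below 1.2 rad and height (world z) of burr_center above 0.22 m and contact force between burr and the fingers above 0.5 N and contact force between burr and station below 0.1 N and contact force between burr and dish below 0.1 N and linear speed of burr below 0.03 m/s and angular speed of burr below 0.3 rad/s and horizontal distance between dish and ring_center below 0.02 m and linear speed of dish below 0.02 m/s); the arm keeps its last pose, push and grip.
It fails at once if the dish is lifted off the table (its underside's centre more than 15 mm up) (height (world z) of dish above 0.015 m).
It fails at once if the burr core is dropped (its centre below 80 mm) (height (world z) of burr_center below 0.08 m).
It fails at once if the camera is bumped (more than 3 N) (contact force between station and the fingers above 3 N or contact force between station and the arm above 3 N or contact force between station and burr above 3 N or contact force between station and dish above 3 N).
It fails at once if a bystander is moved by more than 30 mm (distance of any of mug, jar, cup, phone, brush, spoon, crank from where it was at the start of the episode above 0.03 m).
It also fails if it takes over 64 s, if anything falls off the work surface, if the arm or the gripper's body presses on something with over 40 N, if the wrist force passes 120 N, or if a joint passes its speed limit or range.

ROBOT

A 6-joint arm with a two-finger parallel gripper is mounted at the origin on the work surface. World frame = base frame: x ahead of the robot, y to its left, z up, the work surface at z = 0. Lengths are in m, angles in degrees, forces in N, time in s.
With the tool pointing down it reaches from about 0.3 to 0.75 m from the base axis. Payload 8.5 kg.
Tool frame: the origin (TCP) lies at the very end of the fingers, on their centre line; the grasp point (between the pads) lies 19 mm behind it; x points along the fingers, y is the direction in which the jaws open and shut, and the axes are right-handed (so a half turn about x gives the same grasp; the last joint's range is limited). The gripper opens to 85 mm and grips with 20 to 120 N. Pads are 22 mm wide; open, the fingers measure 114 mm over their backs; the gripper's body (76 mm by 85 mm) begins 54 mm behind the grasp point. The pads swing forward as they close: fully open they stand 13 mm farther back than shut.
Start: joints at [-89.169, 21.807, 74.336, -0, 83.858, -12.336], TCP at [0.125, -0.536, 0.231] pointing down, gripper open.
Joint ranges: [-178.18, 178.18], [-50.72, 133.34], [12.68, 142.11], [-81.47, 261.47], [9.98, 163.14], [-165.26, 165.26]. Speed limits (degrees/s): [136.94, 136.94, 180, 180, 180, 180].

INTERFACE

Orientations are given as a 3x3 rotation matrix whose columns are the frame's x, y, z axes.
In Python, from rig import env, eyes, close_job gives the robot as it stands.
- The arm moves only by the shell command python3 -m pendant 'ROWS' [OPENING] [FORCE]. ROWS is a JSON object of lists of equal length, an entry for each row: "travel": the shift along the world's x, y, z in mm, a list of three; "delta_rot": the turn, a rotation vector about the world's x, y, z in rad, a list of three. In form: {"travel": [[x, y, z], ...], "delta_rot": [[wx, wy, wz], ...]}. A call has 1 to 20 rows; each row shifts and turns the commanded pose from where the row before left it; what a row does not reach is not made up. A row lasts 1/12 s, in which the tool goes at most 41.7 mm and 7.16 degrees, less where a joint would pass 70% of its speed; a pose out of reach is approached as far as the arm can. A call with a gripper value outside its range is refused whole. OPENING is the finger opening in mm, from 0 to 85.4, set as the call begins (- or left out, the last holds). The fingers move at their own pace and stop on an object; FORCE is the grip in N (left out, the last holds). Time passes only in rows, so rows that do not move let the fingers close. It gives the time, the measured TCP pose, the force and the opening at its end, in the units of the state.
- env.observe(): the state, without advancing time (a new reading comes with each control period).
- eyes.get_image(name): name is "scene" or "top"; returns the picture (400x640x3 uint8, red, green, blue); there is no depth.
- eyes.camera_model(name): a dict with "vfov" (degrees; the focal length in pixels is half the picture's height over the tangent of half this angle, whatever the lens; pixels are square), "cx", "cy" (the principal point, pixels), "pose" (4x4, takes a point from camera to world coordinates). Camera axes: x right, y up, looking along -z (the intrinsics and any distortion apply to the point x, -y, -z); pixel columns grow to the right and rows downward; lengths in m; the calibration is good to about 2 mm. A picture is of the moment at which its call begins. camera_model takes no time and is no camera call.
- close_job(): hands the job in, once; it reports no verdict.
The state is a dict: "time_s": time; "q": joint angles; "qvel": joint speeds; "joint_efforts": joint torques, N m; "position": TCP position; "tool_rot": TCP orientation; "ft_force": force on the tool from outside, world axes, zero at the start; "wrist_torque": the same for the moment, N m; "grip_width": finger opening in m.
Only numpy, scipy, OpenCV 4.12 (cv2) and the standard library are available. Lean on these libraries where they do the work, as an engineer would, in place of code of your own. Each camera call takes 0.05 s, during which the arm holds its last target. There are 200 camera calls.

## Working session

There is one attempt and no reset: what is moved stays moved. The work goes in short steps, Python scripts to look and compute and a shell command to move; the robot and the scene stay as the last step left them, time stands still between calls to the robot, and variables do not carry over. Pictures are saved under pics/ and viewed, about 8 in all and at most 12, crops included, and the job is handed in when it is done.

```bash
ls; mkdir -p pics
python3 - <<'E'
from rig import env, eyes
import cv2, json
print(env.observe())
for n in ("scene","top"):
    cv2.imwrite(f"pics/{n}0.png", eyes.get_image(n)[:,:,::-1]); print(eyes.camera_model(n))
E
```

```text
pics
{'time_s': 0.0, 'q': array([-8.91690651e+01,  2.18418930e+01,  7.43846713e+01,  6.67412995e-04,
        8.38572008e+01, -1.23345633e+01]), 'qvel': array([ 0.0273552 ,  0.05451965, -0.04016804,  0.07687762, -0.08494324,
        0.12283048]), 'joint_efforts': array([-1.01239639e-03, -4.48471498e+01, -2.31279731e+01, -3.24895418e-04,
        4.85114433e-03, -8.49790382e-06]), 'position': array([ 0.12527835, -0.53524842,  0.2307038 ]), 'tool_rot': array([[-9.62116839e-06,  2.27763341e-01, -9.73716520e-01],
       [ 1.46198917e-03, -9.73715476e-01, -2.27763111e-01],
       [-9.99998931e-01, -1.42575435e-03, -3.23619257e-04]]), 'ft_force': array([-0.03162735,  0.22376574,  0.97277738]), 'wrist_torque': array([-0.01280375,  0.00677808, -0.01310747]), 'grip_width': 0.08528538689557279}
{'vfov': 45.072397743959115, 'cx': 319.74434584357874, 'cy': 211.81412186145022, 'pose': array([[-0.76778906, -0.37296866,  0.52095521,  1.26259123],
       [ 0.64068126, -0.45358569,  0.61950588,  0.85489952],
       [ 0.00524155,  0.80941609,  0.58721216,  0.98427713],
       [ 0.        ,  0.        ,  0.        ,  1.        ]])}
{'vfov': 53.97151400728336, 'cx': 323.2909659325659, 'cy': 198.0913820871308, 'pose': array([[ 0.021966  ,  0.99533665, -0.09392786,  0.41282568],
       [-0.99958306,  0.02010392, -0.02072513, -0.02541055],
       [-0.01874016,  0.09434394,  0.99536326,  1.33276237],
       [ 0.        ,  0.        ,  0.        ,  1.        ]])}
```

View pics/scene0.png

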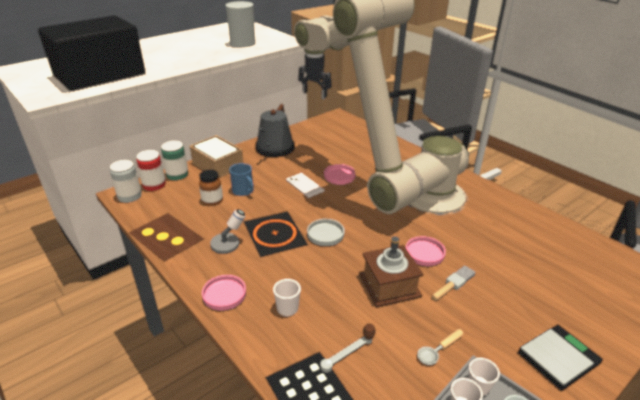

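View pics/top0.png

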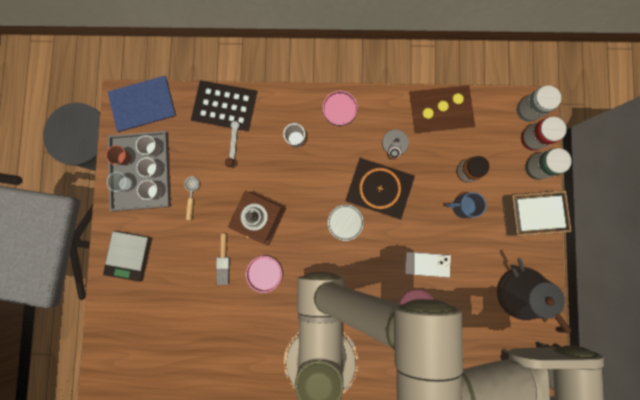

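Scene: steel dish at scene (325,232) / top (346,222). The similar pink dishes, which I rule out, are at top (264,273), (340,108) and (417,300). Ring: scene (275,232) / top (380,188). Grinder with burr: scene (392,262) / top (256,216). Camera: scene (232,225) / top (395,147).

```bash
cat > h.py <<'E'
import numpy as np, cv2
from rig import env, eyes
def ray(n,u,v):
    m=eyes.camera_model(n); f=200/np.tan(np.radians(m['vfov']/2)); P=m['pose']
    d=P[:3,:3]@np.array([(u-m['cx'])/f,-(v-m['cy'])/f,-1]); return P[:3,3],d/np.linalg.norm(d)
def onz(n,u,v,z):
    o,d=ray(n,u,v); return o+d*(z-o[2])/d[2]
def tri(a,b):
    (o1,d1),(o2,d2)=ray('scene',*a),ray('top',*b)
    s=np.linalg.lstsq(np.c_[d1,-d2],o2-o1,rcond=None)[0]
    p,q=o1+s[0]*d1,o2+s[1]*d2; return (p+q)/2,np.linalg.norm(p-q)
def pix(n,p):
    m=eyes.camera_model(n); f=200/np.tan(np.radians(m['vfov']/2)); P=m['pose']
    c=P[:3,:3].T@(np.array(p)-P[:3,3]); return m['cx']-f*c[0]/c[2], m['cy']+f*c[1]/c[2]
E
python3 - <<'E'
from h import *
S=cv2.imread('pics/scene0.png');T=cv2.imread('pics/top0.png')
def blobs(I,x0,y0,x1,y1,lo,hi,name):
    h=cv2.cvtColor(I[y0:y1,x0:x1],cv2.COLOR_BGR2HSV); m=cv2.inRange(h,lo,hi)
    for c in cv2.findContours(m,cv2.RETR_EXTERNAL,cv2.CHAIN_APPROX_NONE)[0]:
        if len(c)>12: e=cv2.fitEllipse(cv2.convexHull(c)) if len(cv2.convexHull(c))>4 else None; print(name,len(c),e and [round(e[0][0]+x0,1),round(e[0][1]+y0,1),np.round(e[1],1),round(e[2])])
blobs(T,355,165,407,212,(5,130,150),(22,255,255),'ringT')
blobs(S,250,218,302,248,(5,130,150),(22,255,255),'ringS')
blobs(T,322,198,368,246,(0,0,100),(180,70,255),'dishT')
blobs(S,302,215,350,248,(0,0,100),(180,70,255),'dishS')
a=cv2.resize(T[135:250,220:420],None,fx=4,fy=4,interpolation=cv2.INTER_CUBIC)[:, :800]
cv2.imwrite('pics/tc.png',a)
a=np.hstack([cv2.resize(S[230:310,355:425],None,fx=6,fy=6,interpolation=cv2.INTER_CUBIC),cv2.resize(S[200:280,205:265],None,fx=6,fy=6,interpolation=cv2.INTER_CUBIC)])
cv2.imwrite('pics/sc.png',a)
E
```

```text
ringT 14 None
ringT 112 [379.8, 187.9, array([39.9, 40.6]), 121]
ringS 22 None
ringS 102 [274.3, 232.6, array([27.3, 43.6]), 86]
ringS 36 [304.6, 229.0, array([ 9.3, 38.3]), 142]
dishT 100 [345.2, 222.2, array([35.7, 36.1]), 13]
dishS 92 [325.2, 232.0, array([27. , 37.2]), 89]
```

View pics/tc.png

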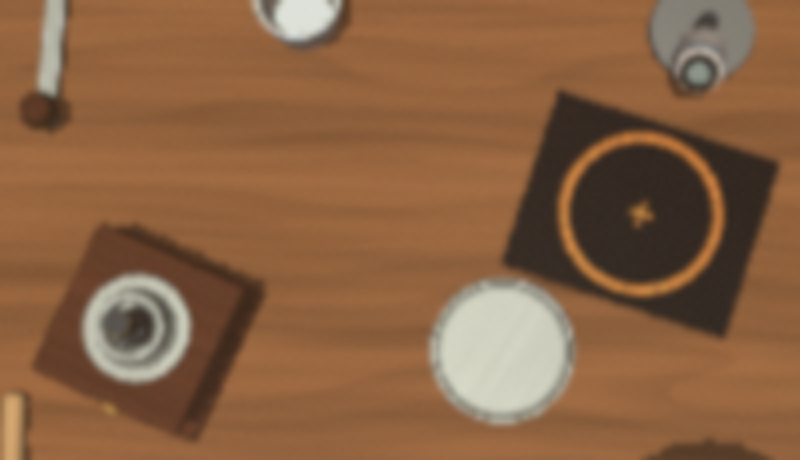

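View pics/sc.png

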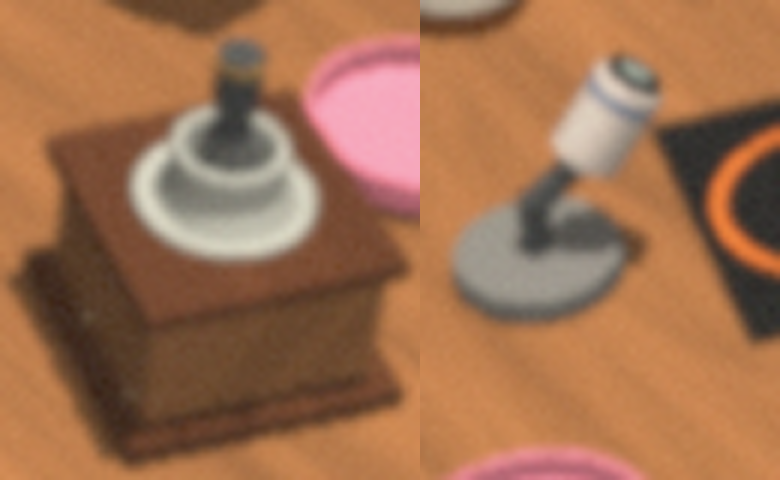

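Run:
```python
from h import *
np.set_printoptions(precision=4,suppress=True)
print('ring',tri((274.3,232.6),(379.8,187.9)),onz('top',379.8,187.9,.001))
print('dish',tri((325.2,232.0),(345.2,222.2)),onz('top',345.2,222.2,.02),onz('scene',325.2,232,.015))
print('head',tri((395.3,238),(250.2,215.6)),onz('scene',395.3,238,.175),onz('top',250.2,215.6,.175))
print('cuprim',tri((355+232/6,230+145/6),(220+136/4,135+322/4)))
L,_=tri((240.8,212.2),(394.5,153.2)); print('lens',L)
R=onz('top',379.8,187.9,.001)
v=(L-R)[:2]; print('dist',np.linalg.norm(v),np.degrees(np.arctan2(v[1],v[0])))
F=onz('top',220+701/4,135+31/4,.016); v=(F-R)[:2]; print('foot',F,np.linalg.norm(v),np.degrees(np.arctan2(v[1],v[0])))
c=[onz('top',220+a/4,135+b/4,.001) for a,b in ((558,91),(778,161),(725,337),(504,263))]
for i in range(4): e=c[(i+1)%4]-c[i]; print('mat',np.linalg.norm(e),np.degrees(np.arctan2(e[1],e[0])))
print(np.mean(c,0))
for n,u,v,z in (('jar',475,168,.11),('mug',470,205,.092),('cup',294,135,.075),('phone',428,264,.008),('brush',222,260,.01),('crank',233,140,.02),('pink',417,303,.024),('pink2',264,273,.02)): print(n,onz('top',u,v,z))
```

```text
ring (array([ 0.5778, -0.1899, -0.0012]), np.float64(0.0008462297890105132)) [ 0.5772 -0.1894  0.001 ]
dish (array([ 0.4579, -0.0734,  0.0123]), np.float64(0.0005650693025840381)) [ 0.4574 -0.0729  0.02  ] [ 0.4604 -0.071   0.015 ]
head (array([0.4642, 0.2162, 0.1719]), np.float64(0.0047840049040380386)) [0.4653 0.2201 0.175 ] [0.4657 0.2138 0.175 ]
cuprim (array([0.4661, 0.2171, 0.1166]), np.float64(0.008071980823226046))
lens [ 0.6752 -0.2216  0.1089]
dist 0.10315516493410043 -18.185030746156038
foot [ 0.7311 -0.2386  0.016 ] 0.16154376586900923 -17.756071955155388
mat 0.19653645505074757 -106.8957735072352
mat 0.1573731004218071 163.56614556037897
mat 0.196431911193864 72.54765523887717
mat 0.15546602389636432 -16.386242125695365
[ 0.5765 -0.1909  0.001 ]
jar [ 0.6323 -0.4724  0.11  ]
mug [ 0.5174 -0.4616  0.092 ]
cup [0.7369 0.1012 0.075 ]
phone [ 0.3252 -0.3502  0.008 ]
brush [0.3225 0.3368 0.01  ]
crank [0.73   0.3152 0.02  ]
pink [ 0.2    -0.3103  0.024 ]
pink2 [0.2839 0.1926 0.02  ]
```

Everything agrees with the text: lens-to-ring distance 103 mm, lens z 0.109, head top 0.172 and yaw about -17°. I'll move above the dish with the jaws along the slide direction (-44.6°) and put the spread fingers inside it.

```bash
python3 -m pendant '{"travel":[[21,29,-8],[21,29,-8],[21,29,-8],[21,29,-8],[21,29,-8],[21,29,-8],[21,29,-8],[21,29,-8],[21,29,-8],[21,29,-8],[21,29,-8],[21,29,-8],[21,29,-8],[21,29,-8],[21,29,-8],[21,29,-8],[0,0,0],[0,0,0]],"delta_rot":[[0,0,0.035],[0,0,0.035],[0,0,0.035],[0,0,0.035],[0,0,0.035],[0,0,0.035],[0,0,0.035],[0,0,0.035],[0,0,0.035],[0,0,0.035],[0,0,0.035],[0,0,0.035],[0,0,0.035],[0,0,0.035],[0,0,0.035],[0,0,0.035],[0,0,0],[0,0,0]]}' 70 60
python3 - <<'E'
from h import *
S=eyes.get_image('scene')[:,:,::-1];T=eyes.get_image('top')[:,:,::-1]
cv2.imwrite('pics/c1.png',np.hstack([cv2.resize(S[150:270,260:390],None,fx=3,fy=3),cv2.resize(T[140:260,290:420],None,fx=3,fy=3)]))
E
```

```text
time_s: 1.6
position: [0.4614, -0.0702, 0.1027]
tool_rot: [[-0.001, 0.713, -0.702], [0.0, -0.702, -0.713], [-1.0, -0.001, 0.001]]
ft_force: [0.4, -0.7, 0.5]
grip_width: 0.07
```

View pics/c1.png

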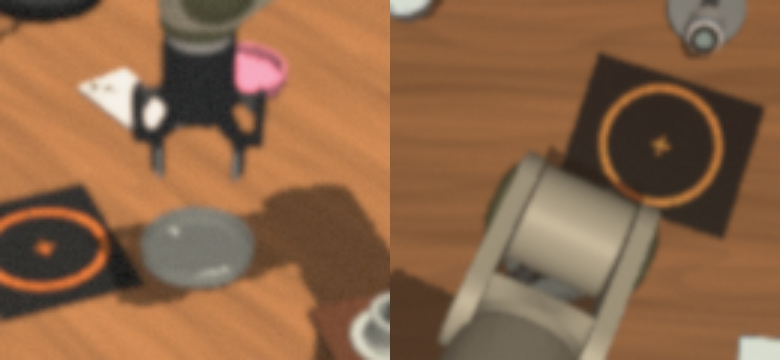

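```bash
python3 -m pendant '{"travel":[[-2,-3,-20],[0,0,-20],[0,0,-20],[0,0,-20],[0,0,-10],[0,0,0],[0,0,0]],"delta_rot":[[0,0,0],[0,0,0],[0,0,0],[0,0,0],[0,0,0],[0,0,0],[0,0,0]]}'
python3 -m pendant '{"travel":[[0,0,-3],[0,0,-3],[0,0,0],[0,0,0]],"delta_rot":[[0,0,0],[0,0,0],[0,0,0],[0,0,0]]}'
```

```text
time_s: 2.28
position: [0.459, -0.0756, 0.0136]
tool_rot: [[-0.0, 0.709, -0.705], [0.0, -0.705, -0.709], [-1.0, -0.0, 0.0]]
ft_force: [-0.4, -0.6, 0.3]
grip_width: 0.0698
time_s: 2.62
position: [0.4593, -0.0746, 0.0076]
tool_rot: [[0.0, 0.71, -0.704], [-0.0, -0.704, -0.71], [-1.0, 0.0, -0.0]]
ft_force: [-0.4, -0.0, 0.9]
grip_width: 0.0697
```

```bash
python3 -m pendant '{"travel":[[0,0,-2],[0,0,-2],[0,0,0],[0,0,0]],"delta_rot":[[0,0,0],[0,0,0],[0,0,0],[0,0,0]]}'
python3 -m pendant '{"travel":[[0,0,-1],[0,0,-1],[0,0,0],[0,0,0],[0,0,0],[0,0,0]],"delta_rot":[[0,0,0],[0,0,0],[0,0,0],[0,0,0],[0,0,0],[0,0,0]]}' 80
python3 - <<'E'
from h import *
S=eyes.get_image('scene')[:,:,::-1]
cv2.imwrite('pics/c2.png',cv2.resize(S[190:260,280:370],None,fx=6,fy=6,interpolation=cv2.INTER_CUBIC))
E
```

```text
time_s: 2.95
position: [0.4592, -0.0745, 0.0032]
tool_rot: [[-0.0, 0.71, -0.704], [0.0, -0.704, -0.71], [-1.0, -0.0, 0.0]]
ft_force: [0.5, 0.1, 1.0]
grip_width: 0.0699
time_s: 3.45
position: [0.4592, -0.0744, 0.0013]
tool_rot: [[-0.0, 0.71, -0.704], [0.0, -0.704, -0.71], [-1.0, -0.0, 0.0]]
ft_force: [-0.5, 1.5, 0.9]
grip_width: 0.0797
```

View pics/c2.png

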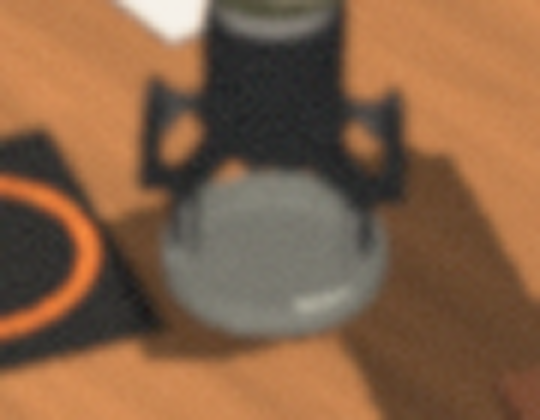

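```bash
python3 -m pendant '{"travel":[[7,-6.8,0],[7,-6.8,0],[7,-6.8,0],[7,-6.8,0],[7,-6.8,0],[7,-6.8,0],[7,-6.8,0],[7,-6.8,0]],"delta_rot":[[0,0,0],[0,0,0],[0,0,0],[0,0,0],[0,0,0],[0,0,0],[0,0,0],[0,0,0]]}'
python3 -m pendant '{"travel":[[7,-6.8,0],[7,-6.8,0],[7,-6.8,0],[7,-6.8,0],[7,-6.8,0],[7,-6.8,0],[7,-6.8,0],[7,-6.8,0],[7,-6.8,0],[0,0,0],[0,0,0]],"delta_rot":[[0,0,0],[0,0,0],[0,0,0],[0,0,0],[0,0,0],[0,0,0],[0,0,0],[0,0,0],[0,0,0],[0,0,0],[0,0,0]]}'
```

```text
time_s: 4.17
position: [0.516, -0.1297, 0.0013]
tool_rot: [[-0.0, 0.71, -0.704], [-0.0, -0.704, -0.71], [-1.0, -0.0, 0.0]]
ft_force: [-0.8, 1.2, 0.2]
grip_width: 0.0802
time_s: 5.08
position: [0.5786, -0.1906, 0.0012]
tool_rot: [[0.0, 0.71, -0.704], [-0.0, -0.704, -0.71], [-1.0, 0.001, -0.0]]
ft_force: [-0.7, 0.7, 0.3]
grip_width: 0.08
```

```bash
python3 -m pendant '{"travel":[[0,0,0],[0,0,0],[0,0,0],[0,0,5],[0,0,10],[0,0,20],[0,0,25],[0,0,25],[0,0,30],[0,0,30],[0,0,30],[0,0,30],[0,0,25]],"delta_rot":[[0,0,0],[0,0,0],[0,0,0],[0,0,0],[0,0,0],[0,0,0],[0,0,0],[0,0,0],[0,0,0],[0,0,0],[0,0,0],[0,0,0],[0,0,0]]}' 70
python3 -m pendant '{"travel":[[-8,29,0],[-8,29,0],[-8,29,0],[-8,29,0],[-8,29,0],[-8,29,0],[-8,29,0],[-8,29,0],[-8,29,0],[-8,29,0],[-8,29,0],[-8,29,0],[-8,29,0],[-8,29,0],[0,0,0],[0,0,0]],"delta_rot":[[0,0,0.087],[0,0,0.087],[0,0,0.087],[0,0,0.087],[0,0,0.087],[0,0,0.087],[0,0,0.087],[0,0,0.087],[0,0,0.087],[0,0,0.087],[0,0,0.087],[0,0,0.087],[0,0,0.087],[0,0,0.087],[0,0,0],[0,0,0]]}'
python3 - <<'E'
from h import *
np.set_printoptions(precision=4,suppress=True)
S=eyes.get_image('scene')[:,:,::-1];T=eyes.get_image('top')[:,:,::-1]
r={}
for n,I,(x0,y0,x1,y1) in (('top',T,(355,165,405,212)),('scene',S,(246,212,302,252))):
    h=cv2.cvtColor(I[y0:y1,x0:x1].copy(),cv2.COLOR_BGR2HSV)
    for k,m in (('dish',cv2.inRange(h,(0,0,95),(180,80,255))),('ring',cv2.inRange(h,(5,130,150),(22,255,255)))):
        c=max(cv2.findContours(m,cv2.RETR_EXTERNAL,cv2.CHAIN_APPROX_NONE)[0],key=len)
        e=cv2.fitEllipse(cv2.convexHull(c)); print(n,k,len(c),np.round(e[0],1)+[x0,y0],np.round(e[1],1)); r[n,k]=np.array(e[0])+[x0,y0]
for k in('dish','ring'): print(k,tri(r['scene',k],r['top',k]))
print(onz('top',*r['top','dish'],.02))
cv2.imwrite('pics/c3.png',np.hstack([cv2.resize(S[170:310,350:450],None,fx=4,fy=4,interpolation=cv2.INTER_CUBIC),cv2.resize(S[190:260,215:315],None,fx=4,fy=8,interpolation=cv2.INTER_CUBIC)]))
E
```

```text
time_s: 6.17
position: [0.5781, -0.1899, 0.2349]
tool_rot: [[0.003, 0.71, -0.704], [-0.001, -0.704, -0.71], [-1.0, 0.003, -0.001]]
ft_force: [0.0, -0.7, -0.2]
grip_width: 0.0701
time_s: 7.5
position: [0.4656, 0.2169, 0.2322]
tool_rot: [[0.001, 0.905, 0.425], [0.0, 0.425, -0.905], [-1.0, 0.001, 0.0]]
ft_force: [0.1, -0.2, -0.0]
grip_width: 0.0696
top dish 100 [380.9 187.3] [35.2 36.5]
top ring 146 [379.6 188. ] [39.4 40.4]
scene dish 97 [273.6 228.5] [28.3 39.2]
scene ring 114 [274.4 233.1] [26.3 43.5]
dish (array([ 0.578 , -0.1916,  0.0152]), np.float64(0.001283427429837589))
ring (array([ 0.5777, -0.1896, -0.003 ]), np.float64(0.0010526874380835261))
[ 0.5769 -0.1905  0.02  ]
```

View pics/c3.png

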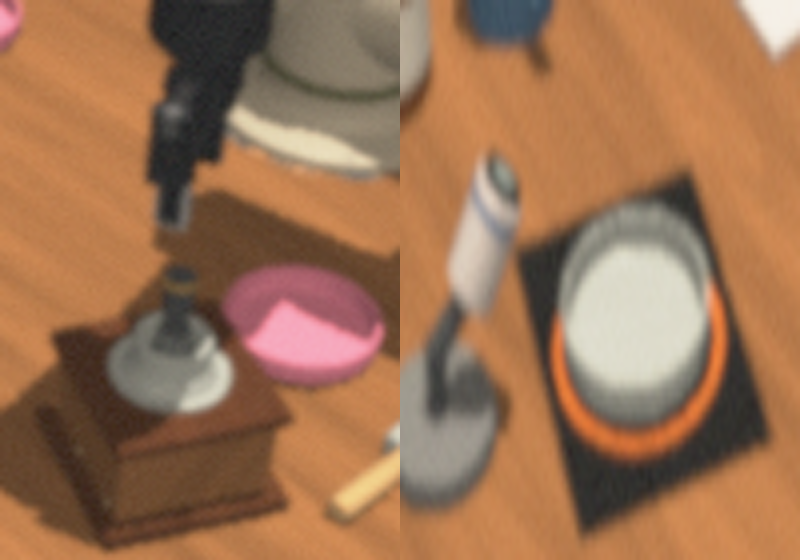

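The dish is about 2 mm from the ring centre. The burr is upright below the jaws, so I'll go down and grip its head.

```bash
python3 -m pendant '{"travel":[[0,0,-20],[0,0,-20],[0,0,-20],[0,0,-15],[0,0,-10],[0,0,-5],[0,0,0],[0,0,0]],"delta_rot":[[0,0,0],[0,0,0],[0,0,0],[0,0,0],[0,0,0],[0,0,0],[0,0,0],[0,0,0]]}'
python3 -m pendant '{"travel":[[0,0,0],[0,0,0],[0,0,0],[0,0,0],[0,0,0],[0,0,0],[0,0,0],[0,0,0],[0,0,0],[0,0,0]],"delta_rot":[[0,0,0],[0,0,0],[0,0,0],[0,0,0],[0,0,0],[0,0,0],[0,0,0],[0,0,0],[0,0,0],[0,0,0]]}' 0 70
```

```text
time_s: 8.27
position: [0.4667, 0.2153, 0.1418]
tool_rot: [[0.001, 0.907, 0.422], [0.0, 0.422, -0.907], [-1.0, 0.001, 0.0]]
ft_force: [-0.1, 0.6, 0.4]
grip_width: 0.0701
time_s: 9.1
position: [0.4665, 0.2159, 0.1417]
tool_rot: [[0.001, 0.906, 0.423], [0.0, 0.423, -0.906], [-1.0, 0.001, 0.0]]
ft_force: [-0.3, -0.4, 5.4]
grip_width: 0.0197
```

```bash
python3 -m pendant '{"travel":[[0,0,3],[0,0,6],[0,0,10],[0,0,15],[0,0,20],[0,0,20],[0,0,20],[0,0,20],[0,0,20],[0,0,16],[0,0,0],[0,0,0]],"delta_rot":[[0,0,0],[0,0,0],[0,0,0],[0,0,0],[0,0,0],[0,0,0],[0,0,0],[0,0,0],[0,0,0],[0,0,0],[0,0,0],[0,0,0]]}'
python3 - <<'E'
from h import *
S=eyes.get_image('scene')[:,:,::-1]; u,v=map(int,pix('scene',env.observe()['position'])); print(u,v)
cv2.imwrite('pics/c4.png',cv2.resize(S[v-40:v+40,u-50:u+50],None,fx=6,fy=6,interpolation=cv2.INTER_CUBIC))
E
```

```text
time_s: 10.1
position: [0.4662, 0.2159, 0.2913]
tool_rot: [[0.001, 0.906, 0.423], [0.0, 0.423, -0.906], [-1.0, 0.001, 0.0]]
ft_force: [-0.6, 0.0, -1.0]
grip_width: 0.0198
398 201
```

View pics/c4.png

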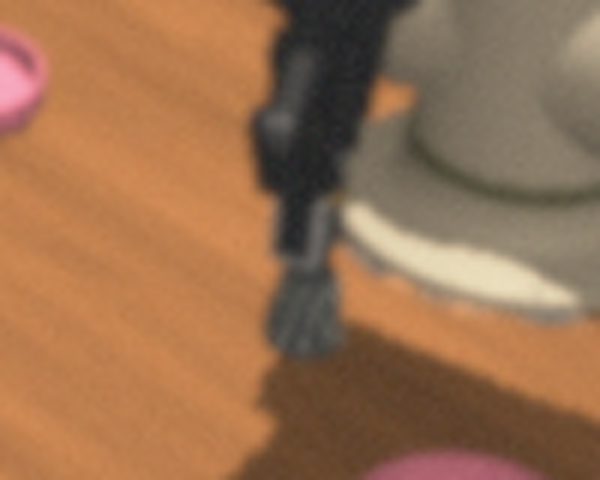

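```bash
python3 -m pendant '{"travel":[[7.7,-28.9,0],[7.7,-28.9,0],[7.7,-28.9,0],[7.7,-28.9,0],[7.7,-28.9,0],[7.7,-28.9,0],[7.7,-28.9,0],[7.7,-28.9,0],[7.7,-28.9,0],[7.7,-28.9,0],[7.7,-28.9,0],[7.7,-28.9,0],[7.7,-28.9,0],[7.7,-28.9,0],[0,0,0],[0,0,0]],"delta_rot":[[0,0,-0.052],[0,0,-0.052],[0,0,-0.052],[0,0,-0.052],[0,0,-0.052],[0,0,-0.052],[0,0,-0.052],[0,0,-0.052],[0,0,-0.052],[0,0,-0.052],[0,0,-0.052],[0,0,-0.052],[0,0,-0.052],[0,0,-0.052],[0,0,0],[0,0,0]]}'
python3 -m pendant '{"travel":[[0,0,0],[0,0,0],[0,0,0],[0,0,0],[0,0,0],[0,0,0],[0,0,0],[0,0,0],[0,0,0],[0,0,0],[0,0,-6],[0,0,-7],[0,0,-7],[0,0,-5],[0,0,0],[0,0,0]],"delta_rot":[[-0.0178,-0.0585,0],[-0.0178,-0.0585,0],[-0.0178,-0.0585,0],[-0.0178,-0.0585,0],[-0.0178,-0.0585,0],[-0.0178,-0.0585,0],[-0.0178,-0.0585,0],[-0.0178,-0.0585,0],[-0.0178,-0.0585,0],[-0.0178,-0.0585,0],[0,0,0],[0,0,0],[0,0,0],[0,0,0],[0,0,0],[0,0,0]]}'
python3 - <<'E'
from h import *
print('bottom pix check', [np.round(pix('scene',[.4662,.2159,.2913-d]),1) for d in (.04,.047,.055)],'seen 398.8,219.3')
S=eyes.get_image('scene')[:,:,::-1];T=eyes.get_image('top')[:,:,::-1]
p=env.observe()['position']; u,v=map(int,pix('scene',p)); a,b=map(int,pix('top',p)); print(u,v,a,b)
cv2.imwrite('pics/c5.png',np.hstack([cv2.resize(S[v-40:v+60,u-50:u+50],None,fx=5,fy=5,interpolation=cv2.INTER_CUBIC),cv2.resize(T[b-40:b+60,a-30:a+30],None,fx=5,fy=5,interpolation=cv2.INTER_CUBIC)]))
E
```

```text
time_s: 11.48
position: [0.5738, -0.1898, 0.289]
tool_rot: [[-0.003, 0.957, -0.289], [0.002, -0.289, -0.957], [-1.0, -0.004, -0.001]]
ft_force: [-1.1, -0.1, -1.7]
grip_width: 0.0198
time_s: 12.82
position: [0.5743, -0.1887, 0.2658]
tool_rot: [[0.548, 0.785, -0.287], [-0.166, -0.234, -0.958], [-0.819, 0.573, 0.002]]
ft_force: [-0.3, -0.4, -0.8]
grip_width: 0.0198
bottom pix check [array([396.7, 214.3]), array([396.5, 216.5]), array([396.1, 219. ])] seen 398.8,219.3
271 161 391 177
```

View pics/c5.png

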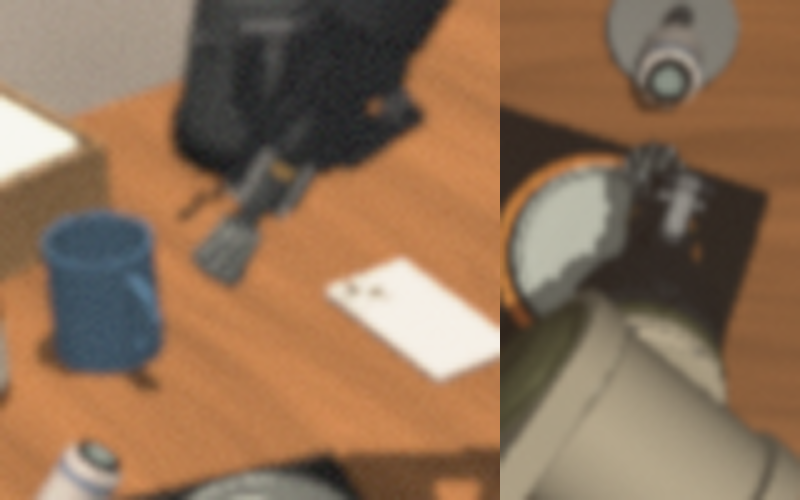

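Run:
```python
from h import *
np.set_printoptions(precision=4,suppress=True)
o=env.observe();x=o['tool_rot'][:,0];p=o['position']
print(p, tri((264.2,174.6),(391,166.5)))
V=np.array([.5775,-.1897,.26]);vz=np.array([-.5486,.1677,.819])
for d in (.047,.055): print(p+d*x,pix('scene',p+d*x),pix('top',p+d*x))
print('want',V-.04*vz,pix('scene',V-.04*vz),pix('top',V-.04*vz),'ang',np.degrees(np.arccos(-x@vz)))
T=eyes.get_image('top')[:,:,::-1]; S=eyes.get_image('scene')[:,:,::-1]
for n,I,(x0,y0,x1,y1) in (('top',T,(355,165,405,212)),('scene',S,(246,212,302,252))):
    h=cv2.cvtColor(I[y0:y1,x0:x1].copy(),cv2.COLOR_BGR2HSV);m=cv2.inRange(h,(0,0,95),(180,80,255))
    c=max(cv2.findContours(m,cv2.RETR_EXTERNAL,cv2.CHAIN_APPROX_NONE)[0],key=len)
    e=cv2.fitEllipse(cv2.convexHull(c)); print(n,len(c),np.round(e[0],1)+[x0,y0],np.round(e[1],1))
```

```text
[ 0.5744 -0.1888  0.2666] (array([ 0.6065, -0.1888,  0.2345]), np.float64(0.0085471456742455))
[ 0.6002 -0.1967  0.2281] (np.float64(263.16734827460107), np.float64(174.3582898707237)) (np.float64(392.42143313904637), np.float64(170.28928402347188))
[ 0.6046 -0.198   0.2215] (np.float64(261.8360024740884), np.float64(176.5358085992335)) (np.float64(392.540911360314), np.float64(169.15316093028525))
want [ 0.5994 -0.1964  0.2272] (np.float64(263.44233974786863), np.float64(174.5501334139466)) (np.float64(392.28058552477654), np.float64(170.59641686797627)) ang 0.7128598368891664
top 73 [384.9 206.5] [17.6 38.9]
scene 95 [273.2 228.8] [28.2 38. ]
```

```bash
python3 -m pendant '{"travel":[[0,0,0],[0,0,0],[0,0,0],[0,0,0],[0,0,0],[0,0,0]],"delta_rot":[[0,0,0],[0,0,0],[0,0,0],[0,0,0],[0,0,0],[0,0,0]]}' && python3 -c "
from rig import close_job
print(close_job())"
```

```text
time_s: 13.52
position: [0.5741, -0.1887, 0.2664]
tool_rot: [[0.549, 0.785, -0.288], [-0.167, -0.234, -0.958], [-0.819, 0.574, 0.003]]
ft_force: [-0.1, -0.6, -0.2]
grip_width: 0.0195
the job is handed in; nothing more can be done
None
```

I slid the steel dish into the orange ring, lifted the burr core out of the grinder, and handed the job in with the core held at the camera's focus. The robot clock stood at about 13.5 s.

- **Dish:** I pushed it from inside with spread fingers. Afterwards it measured about 2 mm from the ring centre, and in the scene view it had not moved by the end. The arm partly hid it in the last top view (fit on a 73-pixel contour), so I did not use that view to confirm.
- **Burr core:** It was gripped by the head with a set force of 70 N. The tool axis ended 0.7° from the line of sight, toothed end towards the lens. In the scene view the toothed end was within 1 pixel of its target.
- **Disagreements:**
  - The top view put the toothed end about 4 pixels off, I think because I read its front edge. Combining both views gave a point about 13 mm from target, with the two sight lines missing each other by 8.5 mm.
  - An earlier scene view, just after the lift, suggested the core might hang up to about 8 mm lower in the fingers than planned. Each of these is still inside the 25 mm limit.
  - The fingers read about 20 mm open on a 22 mm head; I did not find out why, but the grip stayed steady.
- **Not checked:** I did not measure the bystanders again after the moves.

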